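# Drive the old insulator out of a coaxial connector

### The job

Take the thicker of the two ejector rods from the wooden block and push it down through the bore of the connector clamped in the press-out stand, gently and without forcing anything, until the rod's collar rests on the connector and the white insulator has dropped out into the tray below. Then draw the rod out and put it back in the empty hole of the block, standing upright with its collar down on the wood, and let go; leave everything else where it is.

Things in the scene. Friction and masses are not known exactly. Their poses are not given: they have to be found in the camera images.
- rod: the thicker of two bare-steel ejector rods standing upright in the wooden block, only collar and handle showing. 118 mm long, z along it, origin on its centre line at the collar's underside. Below: round flat-ended shaft 20 mm diameter, 52 mm long, tip edge broken 0.7 mm. Above: collar 36 mm diameter, 6 mm thick, then a square handle 18 x 18 mm, 60 mm long, sides along x and y. About 0.26 kg
- rod_handle (a point): the rod's centre line at mid handle, where it is gripped: 36 mm above the collar's underside, 30 mm above its top face. Gripped lower down, the fingertips can bear on the collar. In the block the collar lies on the wood and the shaft has 2 mm play all round
- connector: bare-metal coaxial connector, mouth up, its 72 mm square flange clamped on the stand's top plate by two straps; threaded barrel 45 mm diameter, 50 mm high. Origin at the centre of the bore's mouth, on the flat top face where the collar comes to rest, z up. Right through it runs a vertical bore, 21.6 mm diameter (0.8 mm play round the rod) for 32 mm, then 31.5 mm for 18 mm; its mouth has no lead-in
- insulator_center (a point): centre of the insulator: white plastic disc, 30 mm diameter, 16 mm thick, 20 g, in the wide lower part of the bore, its top 32 mm below the mouth. Sprung fingers grip it: it slides down under a steady push of 6 to 11 N and drops free when the rod's tip is about 49 mm below the mouth, just before the collar lands. More than 20 N on the connector would harm it
- stand: grey press-out stand fixed to the bench on levelling feet, its height differing by some 12 mm from one start to another: base 150 x 140 mm, two cheeks, top plate 110 x 134 mm. Origin under the middle of the base, 8 to 20 mm above the bench; z up; open to +x and -x. In it, under the plate, is the catch tray, 120 x 106 mm. The connector is clamped by eye, up to 5 mm off the middle
- block: wooden block fixed to the bench, 75 x 160 mm (x, y), 66 mm high, origin on the bench at its centre, with two 24 mm holes through it 84 mm apart along y
- hole_a (a point): centre of the mouth of the block's +y hole, on its top face. Either rod may stand in it
- hole_b (a point): centre of the mouth of the block's -y hole, on its top face. Either rod may stand in it
- thin_rod: the other ejector rod, same lengths but shaft 16 mm, collar 32 mm, handle 12 mm square; stays in its hole, its top 132 mm above the bench. Origin at the collar's underside
- tuning_knob: bystander: black control knob, 42 mm diameter, 20 mm high, origin under it
- screw_jar: bystander: glass jar, 64 mm diameter, 75 mm high, origin under it
- adapter: bystander: brass coaxial adapter standing on end, 22 mm diameter, 38 mm high, origin under it
Not all that is in view belongs to the job. What is shaped like the rod but blue or pink is not meant.

How it is judged:
On the way, in this order (a step that is already met when the one before it is completed fails the run):
1. the thicker rod has entered the connector's bore: tip at least 10 mm below the mouth, in line with the bore (z of rod in the frame of connector below 0.042 m and horizontal distance between rod and connector below 0.004 m and angle between the z axis of rod and the z axis of connector, either way round below 0.06 rad), for 0.1 s.
2. the rod is through, its collar resting on the connector (within 1.5 mm of its top face, contact over 2 N), and the insulator has dropped into the tray (z of rod in the frame of connector below 0.0015 m and contact force between rod and connector above 2 N and horizontal distance between rod and connector below 0.004 m and angle between the z axis of rod and the z axis of connector, either way round below 0.06 rad and z of insulator_center in the frame of stand between 0.008 and 0.032 m and x of insulator_center in the frame of stand between -0.06 and 0.06 m and y of insulator_center in the frame of stand between -0.053 and 0.053 m), for 0.2 s.
At the end, for the whole second after the job is handed in: The insulator lies in the stand's tray; the thicker rod stands at rest and released in a hole of the block, upright within 0.06 rad, its collar within 3 mm of the block's top and within 5 mm of the hole's centre (z of insulator_center in the frame of stand between 0.008 and 0.032 m and x of insulator_center in the frame of stand between -0.06 and 0.06 m and y of insulator_center in the frame of stand between -0.053 and 0.053 m and ((horizontal distance between rod and hole_a below 0.005 m and z of rod in the frame of hole_a between -0.003 and 0.003 m) or (horizontal distance between rod and hole_b below 0.005 m and z of rod in the frame of hole_b between -0.003 and 0.003 m)) and angle between rod's own z axis and vertical below 0.06 rad and linear speed of rod below 0.01 m/s); the robot touches nothing.
It fails at once if the rod is forced against the connector with more than 25 N (contact force between rod and connector above 25 N).
It fails at once if the robot leans on the connector or the stand with more than 15 N (contact force between any of the arm, the fingers and connector above 15 N or contact force between any of the arm, the fingers and stand above 15 N).
It fails at once if the thin rod, knob, jar or adapter is moved more than 15 mm (distance of any of thin_rod, tuning_knob, screw_jar, adapter from where it was at the start of the episode above 0.015 m).
It also fails if it takes over 72 s, if anything falls off the work surface, if the arm or the gripper's body presses on something with over 40 N, if the wrist force passes 120 N, or if a joint passes its speed limit or range.

### The arm

A 6-joint arm with a two-finger parallel gripper is mounted at the origin on the work surface. World frame = base frame: x ahead of the robot, y to its left, z up, the work surface at z = 0. Lengths are in m, angles in rad, forces in N, time in s.
With the tool pointing down it reaches from about 0.25 to 0.725 m from the base axis. Payload 9.7 kg.
Tool frame: the origin (TCP) lies at the very end of the fingers, on their centre line; the grasp point (between the pads) lies 19 mm behind it; z points along the fingers, y is the line along which they close (so a half turn about z gives the same grasp; the last joint's range is limited). The gripper opens to 85 mm and grips with 20 to 120 N. Pads are 22 mm wide; open, the fingers measure 114 mm over their backs; the gripper's body (76 mm by 85 mm) begins 54 mm behind the grasp point. The pads swing forward as they close: fully open they stand 13 mm farther back than shut.
Start: joints at [1.264, 0.087, 0.176, 1.66, 0, 1.571], TCP at [0.166, 0.524, 0.231] pointing down, gripper open.
Joint ranges: [-3.13, 3.13], [-0.85, 1.81], [-1.15, 1.24], [-2.2, 2.28], [-1.44, 1.52], [-3.14, 3.14]. Speed limits (rad/s): [2.22, 2.22, 2.57, 3.14, 3.14, 3.14].

### API

Orientations are given as a rotation vector (axis times angle).
In Python, from rig import r gives the robot as it stands. The module is installed in compiled form; this text tells all that it offers.
- The arm moves only by the tool servo_tool, never from a script. Its argument "rows" is a list of rows, each an object of numbers: "dx", "dy", "dz": the shift along the tool's x, y, z in mm; "rx", "ry", "rz": the turn, a rotation vector about the tool's x, y, z in rad; "hand": the opening, from 0 (shut) to 1 (fully open). In form: [{"dx": .., "dy": .., "dz": .., "rx": .., "ry": .., "rz": .., "hand": ..}, ...]. A call has 1 to 12 rows; each row shifts and turns the commanded pose from where the row before left it, along the tool's axes as they then stand; what a row does not reach is not made up. A row lasts 1/8 s, in which the tool goes at most 62.5 mm and 10.7 degrees, less where a joint would pass 70% of its speed; a pose out of reach is approached as far as the arm can. A call is refused whole if a number of a shift passes 62.5 or a number of a turn 0.188, either way. A call with a gripper value outside its range is refused whole. The fingers move at their own pace and stop on an object; "newtons" is the grip in N (left out, the last holds). Time passes only in rows, so rows that do not move let the fingers close. It gives the time, the measured TCP pose, the force, the opening and the grip force at its end, in the units of the state.
- r.get_obs(): the state, without advancing time (a new reading comes with each control period).
- r.capture(name): name is "scene" or "top" or "wrist"; returns the picture (420x560x3 uint8, red, green, blue); there is no depth.
- r.camera_info(name): a dict with "fovy" (degrees; the focal length in pixels is half the picture's height over the tangent of half this angle, whatever the lens; pixels are square), "cx", "cy" (the principal point, pixels), "view" (4x4, takes a point from world to camera coordinates). Camera axes: x right, y down, z forward; pixel columns grow to the right and rows downward; lengths in m; the calibration is good to about 2 mm. A picture is of the moment at which its call begins: read the wrist's pose just before it. camera_info takes no time and is no camera call; for the wrist camera it gives the pose at the moment of the call.
- r.sign_off(): hands the job in; it is judged then, once.
Trained networks look in the newest picture that a camera, given by its name, has taken for a name from the list of things; names that differ only in an ending like _2 or _b are one class to them, and where a whole thing is asked for, a point or a joint stands for the part that bears it (a point fixed in the world has none). Each returns a list of dicts, best first, with "p" (0 to 1); they miss things now and then, are a little off and sometimes report something else, mostly with a low value. They report only what shows in the picture. A call takes as long as a camera call. They do not tell look-alikes from the thing itself.
- r.spot_in(camera, thing): "pixel" ([column, row] in pixels, amid what is visible of it).
The state is a dict: "time": time; "q": joint angles; "qd": joint speeds; "tau": joint torques, N m; "eef_pos": TCP position; "tcp_rot": TCP orientation; "force": force on the tool from outside, world axes, zero at the start; "moment": the same for the moment, N m; "gripper_width": finger opening in m; "grasp_force": force on a finger pad.
Only numpy, scipy, OpenCV 4.12 (cv2) and the standard library are available. Lean on these libraries where they do the work, as an engineer would, in place of code of your own. Each camera call takes 0.05 s, during which the arm holds its last target. There are 200 camera calls.

## Working session

There is one attempt and no reset: what is moved stays moved. The work goes in short steps, Python scripts to look and compute and a tool call to move; the robot and the scene stay as the last step left them, time stands still between calls to the robot, and variables do not carry over. Pictures are saved under pics/ and viewed, at most 12 in all, crops included, and the job is handed in when it is done.

Besides the shell and the picture viewer there is one more tool, called after "Emit:" as name(argument=value, ...) on one line, values as JSON. servo_tool: Moves the arm, as the interface text tells. Its arguments: {"type":"object","properties":{"rows":{"type":"array"},"newtons":{"type":"number"}},"required":["rows"]}

```bash
mkdir -p pics; cat > h.py <<'E'
from rig import r
import numpy as np, cv2
def K(n):
    i=r.camera_info(n); f=210/np.tan(np.radians(i["fovy"])/2); return f,i["cx"],i["cy"],np.array(i["view"])
def ray(n,p):
    f,cx,cy,V=K(n); R=V[:3,:3]; c=-R.T@V[:3,3]; d=R.T@np.array([(p[0]-cx)/f,(p[1]-cy)/f,1]); return c,d/np.linalg.norm(d)
def atz(n,p,z):
    c,d=ray(n,p); return c+d*(z-c[2])/d[2]
def proj(n,P):
    f,cx,cy,V=K(n); q=V[:3,:3]@np.array(P)+V[:3,3]; return np.array([cx+f*q[0]/q[2],cy+f*q[1]/q[2]])
def tri(a,b):
    (c1,d1),(c2,d2)=a,b
    s=np.linalg.lstsq(np.stack([d1,-d2],1),c2-c1,rcond=None)[0]; p,q=c1+s[0]*d1,c2+s[1]*d2
    return (p+q)/2,np.linalg.norm(p-q)
E
python3 - <<'E'
from h import *
np.set_printoptions(precision=4,suppress=True)
ims=[]
for n in("scene","top"):
    im=r.capture(n); cv2.imwrite(f"pics/{n}.png",im[...,::-1])
    f,cx,cy,V=K(n);print(n,f,cx,cy,-V[:3,:3].T@V[:3,3])
    for t in("rod","rod_handle","thin_rod","connector","stand","block","hole_a","tuning_knob","screw_jar","adapter"):
        print(n,t,[(np.round(x["pixel"]),round(x["p"],2)) for x in r.spot_in(n,t)[:4]])
print(r.get_obs())
E
```

```text
scene 462.2306424858936 284.8434669791983 210.3822273815322 [ 0.9907 -0.6316  0.7378]
scene rod [(array([254., 266.]), 0.61), (array([236., 298.]), 0.58)]
scene rod_handle [(array([269., 339.]), 0.97), (array([239., 294.]), 0.82), (array([254., 266.]), 0.68)]
scene thin_rod [(array([203., 322.]), 0.69), (array([238., 294.]), 0.51), (array([218., 329.]), 0.39)]
scene connector [(array([346., 212.]), 0.97)]
scene stand [(array([339., 241.]), 0.81)]
scene block [(array([219., 331.]), 0.79)]
scene hole_a [(array([218., 334.]), 0.69), (array([408., 208.]), 0.52), (array([237., 295.]), 0.34)]
scene tuning_knob [(array([319., 182.]), 0.55)]
scene screw_jar [(array([408., 208.]), 0.89), (array([236., 295.]), 0.7)]
scene adapter [(array([231., 233.]), 0.47)]
top 450.3394353839282 280.6349541533889 209.85932142269303 [0.3899 0.0344 1.1998]
top rod [(array([372., 198.]), 0.76), (array([384., 160.]), 0.62), (array([334., 212.]), 0.49)]
top rod_handle [(array([373., 194.]), 0.5), (array([383., 165.]), 0.48)]
top thin_rod [(array([405., 197.]), 0.63)]
top connector [(array([246., 178.]), 0.77)]
top stand [(array([251., 194.]), 0.72)]
top block [(array([386., 200.]), 0.81)]
top hole_a [(array([389., 201.]), 0.61)]
top tuning_knob [(array([174., 257.]), 0.62), (array([384., 201.]), 0.24)]
top screw_jar [(array([172., 154.]), 0.74)]
top adapter [(array([389., 200.]), 0.63)]
{'time': 1.1, 'q': array([1.264 , 0.0869, 0.1759, 1.6598, 0.    , 1.5708]), 'qd': array([ 0.002 ,  0.0003, -0.0005,  0.0009, -0.    ,  0.0006]), 'tau': array([  0.0022, -52.011 ,  46.4864,   0.0017,   0.0002,   0.    ]), 'eef_pos': array([0.1661, 0.5243, 0.2313]), 'tcp_rot': array([-0.48  , -3.1047,  0.    ]), 'force': array([-0.3157,  0.1924, -0.0052]), 'moment': array([-0.0113,  0.004 , -0.0201]), 'grasp_force': 0.0, 'gripper_width': 0.08544492871100333}
```

View pics/scene.png

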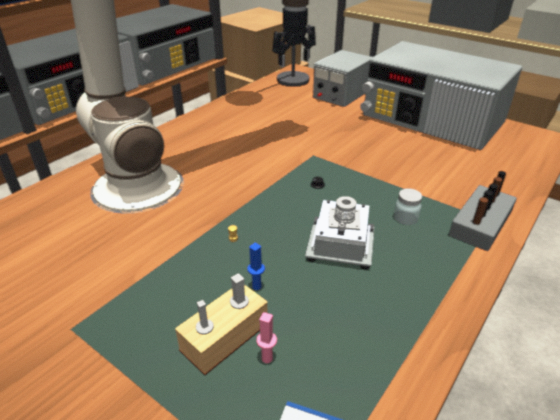

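View pics/top.png

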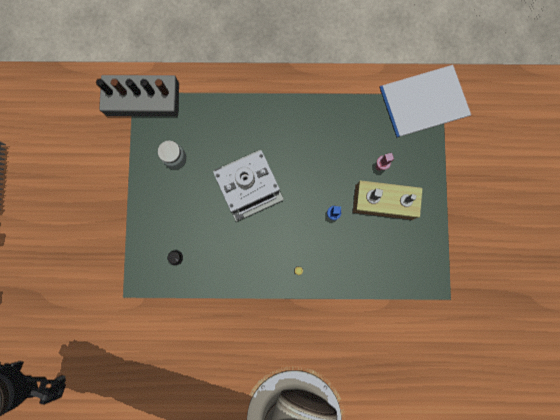

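The scene shows the thick rod's handle at about (238,290) with the thin one at (203,316), and the connector mouth at about (346,203). In the top view they are at (375,195), (408,199) and (245,177). The blue and pink rods are look-alikes.

```bash
python3 - <<'E'
from h import *
np.set_printoptions(precision=4,suppress=True)
print("rod top",tri(ray("scene",(238.5,279)),ray("top",(377,191))),"handle mid",tri(ray("scene",(238,290)),ray("top",(375,195))))
print("conn",tri(ray("scene",(346,202)),ray("top",(245,177))))
print("thin",tri(ray("scene",(202,303)),ray("top",(411,195))))
f,cx,cy,V=K("wrist"); o=r.get_obs()
from scipy.spatial.transform import Rotation as Ro
Rt=Ro.from_rotvec(o["tcp_rot"]).as_matrix(); c=-V[:3,:3].T@V[:3,3]
print(f,cx,cy,"cam in tool",Rt.T@(c-o["eef_pos"]),"\n",Rt.T@V[:3,:3].T,"\n",Rt)
print([ (n,atz("top",p,0.01)) for n,p in (("blue",(334,216)),("pink",(384,165)),("adapter",(298,271)),("knob",(175,257)),("jar",(170,155)))])
im=np.hstack([cv2.resize(cv2.imread("pics/scene.png")[230:380,160:300],None,fx=2.8,fy=2.8,interpolation=3),cv2.resize(cv2.imread("pics/top.png")[140:240,340:430],None,fx=4.2,fy=4.2,interpolation=3)])
cv2.imwrite("pics/c.png",im)
E
```

```text
rod top (array([ 0.5649, -0.1963,  0.1271]), np.float64(0.0017906520635064607)) handle mid (array([ 0.5606, -0.1971,  0.096 ]), np.float64(0.003987401908138729))
conn (array([0.5994, 0.124 , 0.1316]), np.float64(0.008502282856722438))
thin (array([ 0.5545, -0.2782,  0.1286]), np.float64(0.00036812955884909983))
298.9619708894223 280.95674581786295 210.30856050742335 cam in tool [ 0.0692 -0.0002 -0.143 ] 
 [[-0.0013 -0.9619 -0.2733]
 [ 1.     -0.0016  0.0007]
 [-0.0011 -0.2733  0.9619]] 
 [[-0.9533  0.302  -0.    ]
 [ 0.302   0.9533 -0.    ]
 [ 0.     -0.     -1.    ]]
[('blue', array([ 0.5154, -0.1066,  0.01  ])), ('pink', array([ 0.6542, -0.2424,  0.01  ])), ('adapter', array([ 0.37  , -0.0111,  0.01  ])), ('knob', array([0.4047, 0.3122, 0.01  ])), ('jar', array([0.6785, 0.3347, 0.01  ]))]
```

```bash
cat > plan.py <<'E'
from h import *
from scipy.spatial.transform import Rotation as Ro
def yaw_to(ytool):  # yaw angle of tool y for the tool pointing down
    return np.arctan2(ytool[1],ytool[0])
def plan(P,yaw,n,rounding=1):
    """n rows from here to TCP P, tool down with tool y along yaw (mod pi, nearest if yaw is None keep)"""
    o=r.get_obs(); p=np.array(o["eef_pos"]); R0=Ro.from_rotvec(o["tcp_rot"]); y0=R0.as_matrix()[:,1]
    a0=np.arctan2(y0[1],y0[0]); da=0 if yaw is None else (yaw-a0)
    rz=round(-da/n,3); R=R0.as_matrix(); rows=[]
    for i in range(n):
        d=(np.array(P)-p)/(n-i); t=np.round(R.T@d*1000,rounding); rows.append(dict(dx=float(t[0]),dy=float(t[1]),dz=float(t[2]),rz=rz))
        p=p+R@t/1000; R=R@Ro.from_rotvec([0,0,rz]).as_matrix()
    import json; print(json.dumps(rows).replace('"rz": 0.0','"rz": 0')); print("tilt",np.round(R0.as_matrix()[:2,2],4),"yaw",round(a0,4),"end",p)
E
python3 -c "
from plan import *
plan([.6,.07,.32],-0.126,12,0)"
```

```text
[{"dx": -46.0, "dy": -25.0, "dz": -7.0, "rz": 0.116}, {"dx": -49.0, "dy": -20.0, "dz": -7.0, "rz": 0.116}, {"dx": -50.0, "dy": -14.0, "dz": -7.0, "rz": 0.116}, {"dx": -52.0, "dy": -8.0, "dz": -8.0, "rz": 0.116}, {"dx": -52.0, "dy": -2.0, "dz": -7.0, "rz": 0.116}, {"dx": -52.0, "dy": 4.0, "dz": -8.0, "rz": 0.116}, {"dx": -51.0, "dy": 10.0, "dz": -7.0, "rz": 0.116}, {"dx": -50.0, "dy": 16.0, "dz": -8.0, "rz": 0.116}, {"dx": -48.0, "dy": 22.0, "dz": -7.0, "rz": 0.116}, {"dx": -45.0, "dy": 27.0, "dz": -8.0, "rz": 0.116}, {"dx": -41.0, "dy": 32.0, "dz": -7.0, "rz": 0.116}, {"dx": -38.0, "dy": 37.0, "dz": -8.0, "rz": 0.116}]
tilt [-0. -0.] yaw 1.264 end [0.60035204 0.06955388 0.32027981]
```

View pics/c.png

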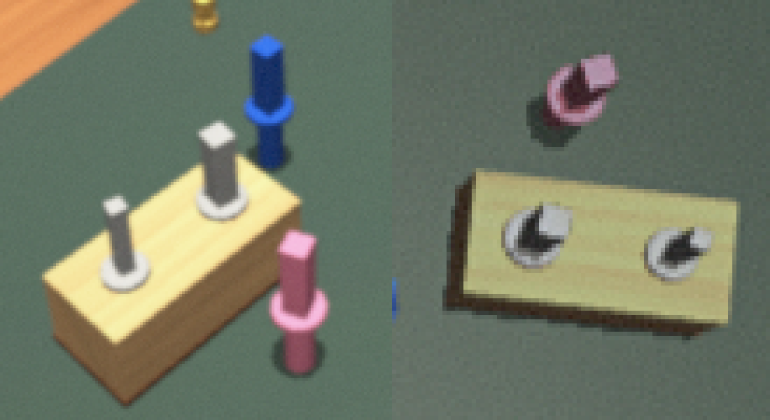

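The crop confirms it: the steel thick rod stands in the +y hole of the block and the thin one in the −y hole. Blue and pink stand on the bench beside it.

Emit:
servo_tool(rows=[{"dx": -46,"dy": -25,"dz": -7,"rz": 0.116},{"dx": -49,"dy": -20,"dz": -7,"rz": 0.116},{"dx": -50,"dy": -14,"dz": -7,"rz": 0.116},{"dx": -52,"dy": -8,"dz": -8,"rz": 0.116},{"dx": -52,"dy": -2,"dz": -7,"rz": 0.116},{"dx": -52,"dy": 4,"dz": -8,"rz": 0.116},{"dx": -51,"dy": 10,"dz": -7,"rz": 0.116},{"dx": -50,"dy": 16,"dz": -8,"rz": 0.116},{"dx": -48,"dy": 22,"dz": -7,"rz": 0.116},{"dx": -45,"dy": 27,"dz": -8,"rz": 0.116},{"dx": -41,"dy": 32,"dz": -7,"rz": 0.116},{"dx": -38,"dy": 37,"dz": -8,"rz": 0.116}])

```text
schema error: expected keys dx, dy, dz, rx, ry, rz, hand
```

Emit:
servo_tool(rows=[{"dx": 0},{"dx": 0},{"dx": 0}])

```text
schema error: expected keys dx, dy, dz, rx, ry, rz, hand
```

```bash
python3 - <<'E'
from plan import *
o=r.get_obs();print(o["time"],o["eef_pos"],o["tcp_rot"],o["qd"])
im=r.capture("wrist");cv2.imwrite("pics/w1.png",im[...,::-1]); np.save("w1v",r.camera_info("wrist")["view"])
print([(x["pixel"],x["p"]) for x in r.spot_in("wrist","connector")])
plan([.56,-.26,.3],-0.126,8,0)
E
```

```text
1.1 [0.16609376 0.52431642 0.23127754] [-4.79971673e-01 -3.10470692e+00  1.79455326e-05] [ 1.98743303e-03  2.81332696e-04 -4.98086452e-04  9.08243925e-04
 -4.98441119e-05  5.89446070e-04]
[]
[{"dx": -77.0, "dy": -79.0, "dz": -9.0, "rz": 0.174}, {"dx": -89.0, "dy": -64.0, "dz": -9.0, "rz": 0.174}, {"dx": -99.0, "dy": -48.0, "dz": -8.0, "rz": 0.174}, {"dx": -105.0, "dy": -30.0, "dz": -9.0, "rz": 0.174}, {"dx": -109.0, "dy": -11.0, "dz": -8.0, "rz": 0.174}, {"dx": -109.0, "dy": 8.0, "dz": -9.0, "rz": 0.174}, {"dx": -107.0, "dy": 27.0, "dz": -8.0, "rz": 0.174}, {"dx": -100.0, "dy": 44.0, "dz": -9.0, "rz": 0.174}]
tilt [-0. -0.] yaw 1.264 end [ 0.55994011 -0.25996594  0.30027274]
```

View pics/w1.png

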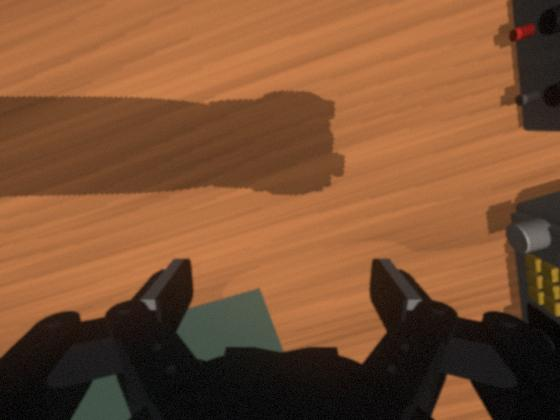

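The moves were refused because every row needs all seven keys, so the arm hasn't moved. The picture shows only bench, with the fingers at about (170,280) and (395,280). I'll resend the rows complete.

Emit:
servo_tool(rows=[{"dx": -46,"dy": -25,"dz": -7,"rx": 0,"ry": 0,"rz": 0.116,"hand": 1},{"dx": -49,"dy": -20,"dz": -7,"rx": 0,"ry": 0,"rz": 0.116,"hand": 1},{"dx": -50,"dy": -14,"dz": -7,"rx": 0,"ry": 0,"rz": 0.116,"hand": 1},{"dx": -52,"dy": -8,"dz": -8,"rx": 0,"ry": 0,"rz": 0.116,"hand": 1},{"dx": -52,"dy": -2,"dz": -7,"rx": 0,"ry": 0,"rz": 0.116,"hand": 1},{"dx": -52,"dy": 4,"dz": -8,"rx": 0,"ry": 0,"rz": 0.116,"hand": 1},{"dx": -51,"dy": 10,"dz": -7,"rx": 0,"ry": 0,"rz": 0.116,"hand": 1},{"dx": -50,"dy": 16,"dz": -8,"rx": 0,"ry": 0,"rz": 0.116,"hand": 1},{"dx": -48,"dy": 22,"dz": -7,"rx": 0,"ry": 0,"rz": 0.116,"hand": 1},{"dx": -45,"dy": 27,"dz": -8,"rx": 0,"ry": 0,"rz": 0.116,"hand": 1},{"dx": -41,"dy": 32,"dz": -7,"rx": 0,"ry": 0,"rz": 0.116,"hand": 1},{"dx": -38,"dy": 37,"dz": -8,"rx": 0,"ry": 0,"rz": 0.116,"hand": 1}])

```text
time: 2.7
eef_pos: [0.6013, 0.0681, 0.3206]
tcp_rot: [2.363, 2.07, 0.001]
force: [1.0, 0.5, 0.4]
gripper_width: 0.0854
grasp_force: 0.0
```

Emit:
servo_tool(rows=[{"dx": 0,"dy": 0,"dz": 0,"rx": 0,"ry": 0,"rz": 0,"hand": 1},{"dx": 0,"dy": 0,"dz": 0,"rx": 0,"ry": 0,"rz": 0,"hand": 1},{"dx": 0,"dy": 0,"dz": 0,"rx": 0,"ry": 0,"rz": 0,"hand": 1}])

```text
time: 3.08
eef_pos: [0.5997, 0.0704, 0.3207]
tcp_rot: [2.357, 2.077, 0.001]
force: [-0.5, -0.5, 1.0]
gripper_width: 0.0854
grasp_force: 0.0
```

```bash
sed -i 's/"rz":/"rx": 0, "ry": 0, "rz":/' h.py; sed -i 's/rows.append(dict(dx=float(t\[0\]),dy=float(t\[1\]),dz=float(t\[2\]),rz=rz))/rows.append(dict(dx=float(t[0]),dy=float(t[1]),dz=float(t[2]),rx=0,ry=0,rz=rz,hand=hand))/; s/rounding=1)/rounding=1,hand=1)/' plan.py
python3 - <<'E'
from plan import *
o=r.get_obs();print(o["time"],o["eef_pos"],o["tcp_rot"],o["qd"])
im=r.capture("wrist");cv2.imwrite("pics/w1.png",im[...,::-1]); np.save("w1v",r.camera_info("wrist")["view"])
print([(x["pixel"],x["p"]) for x in r.spot_in("wrist","connector")])
print(proj("wrist",[.5994,.124,.1316]))
plan([.56,-.26,.3],-0.126,7,0)
E
```

```text
3.075 [0.59968861 0.07040495 0.32069477] [2.35708685e+00 2.07673958e+00 6.53153773e-04] [ 0.00354122 -0.0054257  -0.00142836 -0.00065894 -0.00120298  0.00247473]
[([280.2, 130.6], 0.6)]
[274.31738677 141.05980526]
[{"dx": -48.0, "dy": 0.0, "dz": 3.0, "rx": 0, "ry": 0, "rz": -0.0, "hand": 1}, {"dx": -47.0, "dy": 0.0, "dz": 3.0, "rx": 0, "ry": 0, "rz": -0.0, "hand": 1}, {"dx": -48.0, "dy": 0.0, "dz": 3.0, "rx": 0, "ry": 0, "rz": -0.0, "hand": 1}, {"dx": -47.0, "dy": 1.0, "dz": 3.0, "rx": 0, "ry": 0, "rz": -0.0, "hand": 1}, {"dx": -48.0, "dy": 0.0, "dz": 3.0, "rx": 0, "ry": 0, "rz": -0.0, "hand": 1}, {"dx": -47.0, "dy": 1.0, "dz": 3.0, "rx": 0, "ry": 0, "rz": -0.0, "hand": 1}, {"dx": -48.0, "dy": 0.0, "dz": 3.0, "rx": 0, "ry": 0, "rz": -0.0, "hand": 1}]
tilt [0.0007 0.0002] yaw -0.1263 end [ 0.55975603 -0.26014983  0.29975364]
```

View pics/w1.png

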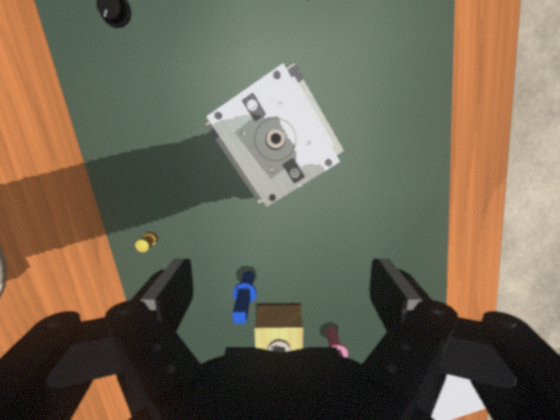

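Connector bore at (275,139) in this picture; the block is at the bottom, (278,345). I'll go lower with the camera straight above the bore.

```bash
python3 - <<'E'
from plan import *
c=atz("wrist",(275,139),.135);print(c, tri(ray("wrist",(275,139)),ray("top",(245,177))), tri(ray("wrist",(275,139)),ray("scene",(346,202))))
tx=np.array([np.sin(.1263),np.cos(.1263)])
P=c[:2]-.069*tx
plan([*P,.22],None,3,0)
E
```

```text
[0.6005056  0.12619352 0.135     ] (array([0.60023799, 0.12429661, 0.10649202]), np.float64(0.0017811173427672612)) (array([0.60143973, 0.1265569 , 0.13195787]), np.float64(0.0022348704186345952))
[{"dx": -5.0, "dy": -2.0, "dz": 34.0, "rx": 0, "ry": 0, "rz": 0, "hand": 1}, {"dx": -4.0, "dy": -2.0, "dz": 33.0, "rx": 0, "ry": 0, "rz": 0, "hand": 1}, {"dx": -5.0, "dy": -2.0, "dz": 34.0, "rx": 0, "ry": 0, "rz": 0, "hand": 1}]
tilt [0.0007 0.0002] yaw -0.1263 end [0.59205034 0.05732994 0.21982449]
```

Emit:
servo_tool(rows=[{"dx": -5,"dy": -2,"dz": 34,"rx": 0,"ry": 0,"rz": 0,"hand": 1},{"dx": -4,"dy": -2,"dz": 33,"rx": 0,"ry": 0,"rz": 0,"hand": 1},{"dx": -5,"dy": -2,"dz": 34,"rx": 0,"ry": 0,"rz": 0,"hand": 1},{"dx": 0,"dy": 0,"dz": 0,"rx": 0,"ry": 0,"rz": 0,"hand": 1},{"dx": 0,"dy": 0,"dz": 0,"rx": 0,"ry": 0,"rz": 0,"hand": 1}])

```text
time: 3.8
eef_pos: [0.5928, 0.0569, 0.2212]
tcp_rot: [2.358, 2.075, 0.003]
force: [-0.0, 0.4, 0.5]
gripper_width: 0.0849
grasp_force: 0.0
```

```bash
python3 - <<'E'
from plan import *
o=r.get_obs();np.savez("conn",p=o["eef_pos"],v=r.camera_info("wrist")["view"])
im=r.capture("wrist");cv2.imwrite("pics/w2.png",im[...,::-1])
print(o["time"],o["eef_pos"],[(x["pixel"],x["p"]) for x in r.spot_in("wrist","connector")])
x,y=np.round(proj("wrist",[.6005,.1262,.133])).astype(int);print(x,y)
c=cv2.resize(im[y-50:y+50,x-60:x+60,::-1],None,fx=6,fy=6,interpolation=3);cv2.imwrite("pics/w2c.png",c)
P=np.array([.563,-.197])-.069*np.array([np.sin(.1263),np.cos(.1263)])
plan([*P,.22],None,6,0)
E
```

```text
3.8 [0.59279203 0.05690742 0.22116512] [([274.8, 114.1], 0.91)]
278 125
[{"dx": -54.0, "dy": 0.0, "dz": 0.0, "rx": 0, "ry": 0, "rz": 0, "hand": 1}, {"dx": -54.0, "dy": 0.0, "dz": 0.0, "rx": 0, "ry": 0, "rz": 0, "hand": 1}, {"dx": -54.0, "dy": 1.0, "dz": 0.0, "rx": 0, "ry": 0, "rz": 0, "hand": 1}, {"dx": -54.0, "dy": 0.0, "dz": 0.0, "rx": 0, "ry": 0, "rz": 0, "hand": 1}, {"dx": -54.0, "dy": 1.0, "dz": 1.0, "rx": 0, "ry": 0, "rz": 0, "hand": 1}, {"dx": -55.0, "dy": 0.0, "dz": 0.0, "rx": 0, "ry": 0, "rz": 0, "hand": 1}]
tilt [0.0028 0.0003] yaw -0.1275 end [ 0.55391365 -0.26579674  0.22014028]
```

View pics/w2c.png

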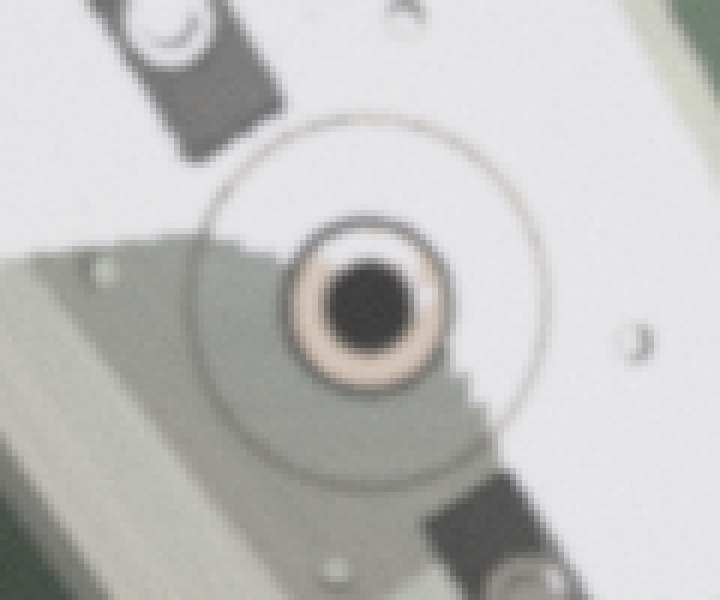

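Barrel rim is centred at crop (368,302) and the bore at (370,304), so the bore is at pixel (279.1,125.2). The rim size implies a mouth height of about 0.131. Next, the same view of the rod.

Emit:
servo_tool(rows=[{"dx": -54,"dy": 0,"dz": 0,"rx": 0,"ry": 0,"rz": 0,"hand": 1},{"dx": -54,"dy": 0,"dz": 0,"rx": 0,"ry": 0,"rz": 0,"hand": 1},{"dx": -54,"dy": 1,"dz": 0,"rx": 0,"ry": 0,"rz": 0,"hand": 1},{"dx": -54,"dy": 0,"dz": 0,"rx": 0,"ry": 0,"rz": 0,"hand": 1},{"dx": -54,"dy": 1,"dz": 0,"rx": 0,"ry": 0,"rz": 0,"hand": 1},{"dx": -55,"dy": 0,"dz": 0,"rx": 0,"ry": 0,"rz": 0,"hand": 1},{"dx": 0,"dy": 0,"dz": 0,"rx": 0,"ry": 0,"rz": 0,"hand": 1},{"dx": 0,"dy": 0,"dz": 0,"rx": 0,"ry": 0,"rz": 0,"hand": 1}])

```text
time: 4.9
eef_pos: [0.5535, -0.2661, 0.2201]
tcp_rot: [2.359, 2.074, 0.001]
force: [0.1, 1.3, -0.2]
gripper_width: 0.0854
grasp_force: 0.0
```

```bash
python3 - <<'E'
from plan import *
d=np.load("conn.npz");f,cx,cy,_=K("wrist");V=d["v"]
w=V[:3,:3].T@np.array([(279.1-cx)/f,(125.2-cy)/f,1]);c=-V[:3,:3].T@V[:3,3]
for z in(.128,.131,.134):print("conn",c+w*(z-c[2])/w[2])
P=c+w*(.131-c[2])/w[2];print("reproj top/scene",proj("top",P),proj("scene",P))
o=r.get_obs();np.savez("rod",p=o["eef_pos"],v=r.camera_info("wrist")["view"])
im=r.capture("wrist");cv2.imwrite("pics/w3.png",im[...,::-1])
print(o["time"],o["eef_pos"],o["tcp_rot"],[(x["pixel"],x["p"]) for x in r.spot_in("wrist","rod_handle")])
x,y=np.round(proj("wrist",[.563,-.197,.132])).astype(int);print(x,y)
cv2.imwrite("pics/w3c.png",cv2.resize(im[y-50:y+50,x-60:x+60,::-1],None,fx=6,fy=6,interpolation=3))
E
```

```text
conn [0.60050088 0.12601636 0.128     ]
conn [0.60051416 0.12601017 0.131     ]
conn [0.60052745 0.12600399 0.134     ]
reproj top/scene [243.16813348 175.1271561 ] [344.98534921 202.23925761]
4.9 [ 0.55347331 -0.26611481  0.22011491] [2.35876527e+00 2.07378144e+00 1.08069902e-03] [([377.7, 148.4], 0.89), ([223.4, 15.8], 0.84), ([280.8, 125.5], 0.63)]
282 126
```

View pics/w3c.png

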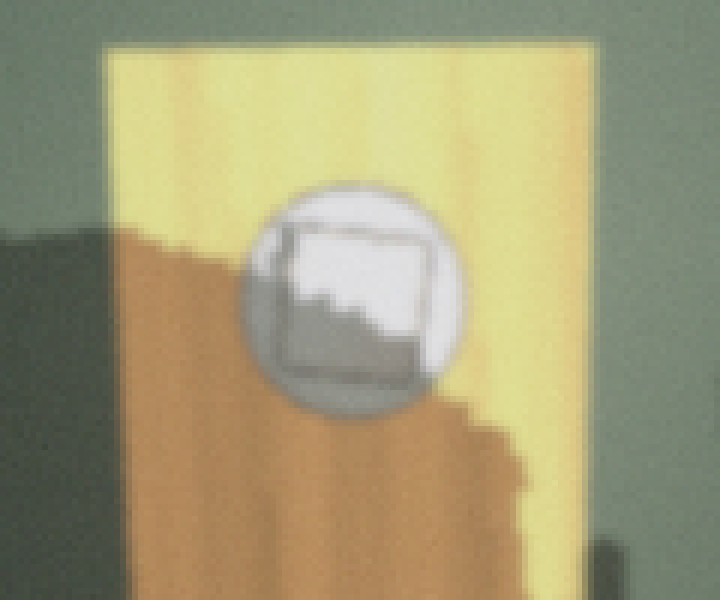

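The handle's top square is centred at crop (354.5,304.5), i.e. pixel (280.7,126.3), and turned about 0.097 rad clockwise. The collar is concentric with it and the tool is aligned with the block.

```bash
python3 - <<'E'
from plan import *
d=np.load("rod.npz");f,cx,cy,_=K("wrist");V=d["v"]
def at(px,z):
    w=V[:3,:3].T@np.array([(px[0]-cx)/f,(px[1]-cy)/f,1]);c=-V[:3,:3].T@V[:3,3];return c+w*(z-c[2])/w[2]
P=at((280.67,126.33),.132);print("rod",P,"collar",at((354.5/6-.42+222,300.5/6-.42+76),.072))
plan([P[0],P[1],.150],-.1275-.097,2,1,.6)
E
```

```text
rod [ 0.56225793 -0.19803434  0.132     ] collar [ 0.56228399 -0.19758686  0.072     ]
[{"dx": 33.9, "dy": 0.0, "dz": 35.0, "rx": 0, "ry": 0, "rz": 049, "hand": 0.6}, {"dx": 33.8, "dy": -1.6, "dz": 35.0, "rx": 0, "ry": 0, "rz": 049, "hand": 0.6}]
tilt [ 0.0009 -0.0002] yaw -0.1267 end [ 0.56229284 -0.19802225  0.14997618]
```

Emit:
servo_tool(rows=[{"dx": 34,"dy": 0,"dz": 0,"rx": 0,"ry": 0,"rz": 0.049,"hand": 0.6},{"dx": 34,"dy": -1.6,"dz": 0,"rx": 0,"ry": 0,"rz": 0.049,"hand": 0.6},{"dx": 0,"dy": 0,"dz": 35,"rx": 0,"ry": 0,"rz": 0,"hand": 0.6},{"dx": 0,"dy": 0,"dz": 35,"rx": 0,"ry": 0,"rz": 0,"hand": 0.6},{"dx": 0,"dy": 0,"dz": 0,"rx": 0,"ry": 0,"rz": 0,"hand": 0.6}])

```text
time: 5.62
eef_pos: [0.5609, -0.1969, 0.1472]
tcp_rot: [-2.453, -1.957, 0.003]
force: [-0.0, -0.5, 1.5]
gripper_width: 0.051
grasp_force: 0.0
```

```bash
python3 - <<'E'
from plan import *
o=r.get_obs();print(o["time"],o["gripper_width"])
im=r.capture("wrist");cv2.imwrite("pics/w4.png",im[...,::-1])
print(proj("wrist",[.56226,-.19803,.132]))
plan([.56226,-.19803,.085],None,3,1,.6)
E
```

```text
5.625 0.05101838807100689
[282.18620669 250.4017599 ]
[{"dx": -0.1, "dy": 0.3, "dz": 21.5, "rx": 0, "ry": 0, "rz": 0, "hand": 0.6}, {"dx": -0.1, "dy": 0.3, "dz": 21.4, "rx": 0, "ry": 0, "rz": 0, "hand": 0.6}, {"dx": -0.2, "dy": 0.2, "dz": 21.5, "rx": 0, "ry": 0, "rz": 0, "hand": 0.6}]
tilt [-0.0011  0.0004] yaw -0.2245 end [ 0.56222817 -0.19805027  0.08499811]
```

View pics/w4.png

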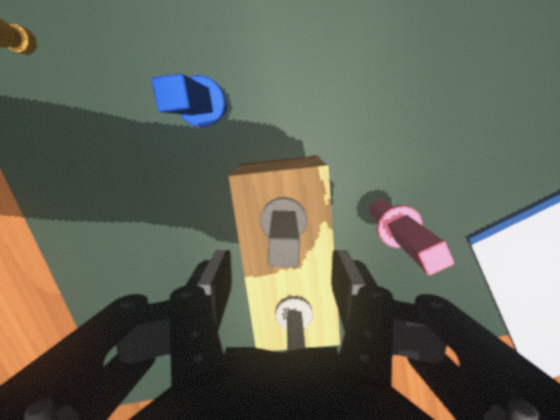

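Handle top at (284,250) lies midway between the fingers (218 to 345), and the square is aligned with the pads. Descending and gripping.

Emit:
servo_tool(rows=[{"dx": -0.1,"dy": 0.3,"dz": 21.5,"rx": 0,"ry": 0,"rz": 0,"hand": 0.6},{"dx": -0.1,"dy": 0.3,"dz": 21.4,"rx": 0,"ry": 0,"rz": 0,"hand": 0.6},{"dx": -0.2,"dy": 0.2,"dz": 19.5,"rx": 0,"ry": 0,"rz": 0,"hand": 0.6},{"dx": 0,"dy": 0,"dz": 0,"rx": 0,"ry": 0,"rz": 0,"hand": 0.6},{"dx": 0,"dy": 0,"dz": 0,"rx": 0,"ry": 0,"rz": 0,"hand": 0.6}])

```text
time: 6.3
eef_pos: [0.563, -0.1994, 0.0881]
tcp_rot: [2.457, 1.956, 0.001]
force: [0.8, 0.5, 0.2]
gripper_width: 0.0509
grasp_force: 0.0
```

Emit:
servo_tool(rows=[{"dx": 0,"dy": 0,"dz": 0,"rx": 0,"ry": 0,"rz": 0,"hand": 0.35},{"dx": 0,"dy": 0,"dz": 0,"rx": 0,"ry": 0,"rz": 0,"hand": 0.28},{"dx": 0,"dy": 0,"dz": 0,"rx": 0,"ry": 0,"rz": 0,"hand": 0},{"dx": 0,"dy": 0,"dz": 0,"rx": 0,"ry": 0,"rz": 0,"hand": 0},{"dx": 0,"dy": 0,"dz": 0,"rx": 0,"ry": 0,"rz": 0,"hand": 0},{"dx": 0,"dy": 0,"dz": 0,"rx": 0,"ry": 0,"rz": 0,"hand": 0}], newtons=60)

```text
time: 7.05
eef_pos: [0.5628, -0.1994, 0.0874]
tcp_rot: [2.457, 1.956, 0.001]
force: [0.0, -0.3, 6.0]
gripper_width: 0.0172
grasp_force: 58.9
```

Emit:
servo_tool(rows=[{"dx": 0,"dy": 0,"dz": -10,"rx": 0,"ry": 0,"rz": 0,"hand": 0},{"dx": 0,"dy": 0,"dz": -25,"rx": 0,"ry": 0,"rz": 0,"hand": 0},{"dx": 0,"dy": 0,"dz": -35,"rx": 0,"ry": 0,"rz": 0,"hand": 0},{"dx": 0,"dy": 0,"dz": -35,"rx": 0,"ry": 0,"rz": 0,"hand": 0},{"dx": 0,"dy": 0,"dz": -30,"rx": 0,"ry": 0,"rz": 0,"hand": 0},{"dx": 0,"dy": 0,"dz": -15,"rx": 0,"ry": 0,"rz": 0,"hand": 0},{"dx": 0,"dy": 0,"dz": 0,"rx": 0,"ry": 0,"rz": 0,"hand": 0},{"dx": 0,"dy": 0,"dz": 0,"rx": 0,"ry": 0,"rz": 0,"hand": 0}])

```text
time: 8.05
eef_pos: [0.5622, -0.1992, 0.2353]
tcp_rot: [-2.456, -1.956, 0.002]
force: [-0.3, 0.8, -2.5]
gripper_width: 0.0175
grasp_force: 58.9
```

```bash
python3 - <<'E'
from plan import *
o=r.get_obs();print(o["time"],o["eef_pos"],o["force"],o["moment"],o["gripper_width"],o["grasp_force"])
off=np.array([.56226,-.19803])-[.5628,-.1994]
R=Ro.from_rotvec(o["tcp_rot"]).as_matrix(); print("off tool",R.T@[*off,0])
P=np.array([.60051,.12601])-off
plan([*P,.237],None,7,1,0)
im=r.capture("wrist");cv2.imwrite("pics/w5.png",im[...,::-1])
a=cv2.cvtColor(im,cv2.COLOR_RGB2BGR)
tip=o["eef_pos"]+R@[*(R.T@[*off,0])[:2],.0214+.052];print("tip px pred",proj("wrist",tip),tip)
cv2.imwrite("pics/w5c.png",cv2.resize(a[150:290,200:360],None,fx=4,fy=4,interpolation=3))
E
```

```text
8.05 [ 0.56224771 -0.19915449  0.23531586] [-0.34615644  0.76934305 -2.46157221] [ 0.0192387  -0.03073617 -0.04413186] 0.01747791234247333 58.87862205505371
off tool [ 1.21416391e-03 -8.33247708e-04  2.06238656e-06]
[{"dx": 46.3, "dy": -5.0, "dz": -0.2, "rx": 0, "ry": 0, "rz": 0, "hand": 0}, {"dx": 46.3, "dy": -5.0, "dz": -0.2, "rx": 0, "ry": 0, "rz": 0, "hand": 0}, {"dx": 46.3, "dy": -4.9, "dz": -0.2, "rx": 0, "ry": 0, "rz": 0, "hand": 0}, {"dx": 46.3, "dy": -5.0, "dz": -0.2, "rx": 0, "ry": 0, "rz": 0, "hand": 0}, {"dx": 46.4, "dy": -4.9, "dz": -0.2, "rx": 0, "ry": 0, "rz": 0, "hand": 0}, {"dx": 46.3, "dy": -5.0, "dz": -0.3, "rx": 0, "ry": 0, "rz": 0, "hand": 0}, {"dx": 46.4, "dy": -4.9, "dz": -0.2, "rx": 0, "ry": 0, "rz": 0, "hand": 0}]
tilt [-0.002   0.0007] yaw -0.226 end [0.60110029 0.1246735  0.23697023]
tip px pred [279.98226204 218.79560476] [ 0.56156085 -0.19773189  0.16191809]
```

View pics/w5c.png

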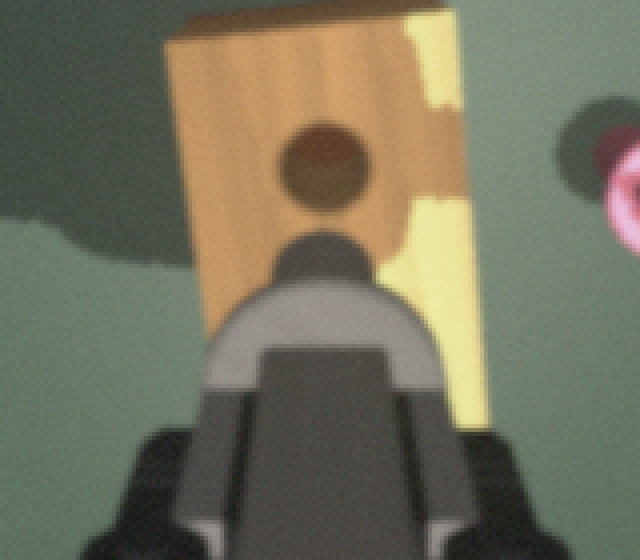

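The rod hangs straight: shaft edges are at columns 272 and 378 (centre 325) and the tip's front edge is at row 232. The empty hole is centred at (325,167). Checking the x offset with these numbers.

```bash
python3 - <<'E'
from plan import *
o=r.get_obs();R=Ro.from_rotvec(o["tcp_rot"]).as_matrix()
c=lambda u,v:(((u+.5)/4-.5+200),((v+.5)/4-.5+150))
print("hole",atz("wrist",c(325,167),.066))
print("front row obs",c(325,232),"collar front",c(324,279))
for y in(0,-.0008):
  for x in(0.,.0012,.002):
    P=lambda dx,z:np.round(proj("wrist",o["eef_pos"]+R@[x+dx,y,.0214+z]),1)
    print(x,y,P(.0096,.052),"collar",P(.018,-.006),P(.018,0))
offt=np.array([.0012,-.0001,0]);off=(R@offt)[:2];print(off)
plan([*(np.array([.60051,.12601])-off),.237],None,7,1,0)
E
```

```text
hole [ 0.56201705 -0.19733266  0.066     ]
front row obs (280.875, 207.625) collar front (280.625, 219.375)
0.0 0 [280.9 208.1] collar [280.8 221.3] [280.8 218.1]
0.0012 0 [280.9 206.6] collar [280.8 219.2] [280.8 216.1]
0.002 0 [280.9 205.5] collar [280.8 217.8] [280.8 214.7]
0.0 -0.0008 [279.9 208.1] collar [279.4 221.3] [279.4 218.1]
0.0012 -0.0008 [279.9 206.6] collar [279.4 219.2] [279.4 216.1]
0.002 -0.0008 [279.9 205.5] collar [279.4 217.8] [279.4 214.7]
[0.00017145 0.00119189]
[{"dx": 46.3, "dy": -5.1, "dz": -0.2, "rx": 0, "ry": 0, "rz": 0, "hand": 0}, {"dx": 46.3, "dy": -5.0, "dz": -0.2, "rx": 0, "ry": 0, "rz": 0, "hand": 0}, {"dx": 46.3, "dy": -5.1, "dz": -0.2, "rx": 0, "ry": 0, "rz": 0, "hand": 0}, {"dx": 46.3, "dy": -5.0, "dz": -0.2, "rx": 0, "ry": 0, "rz": 0, "hand": 0}, {"dx": 46.4, "dy": -5.1, "dz": -0.3, "rx": 0, "ry": 0, "rz": 0, "hand": 0}, {"dx": 46.3, "dy": -5.0, "dz": -0.2, "rx": 0, "ry": 0, "rz": 0, "hand": 0}, {"dx": 46.4, "dy": -5.1, "dz": -0.3, "rx": 0, "ry": 0, "rz": 0, "hand": 0}]
tilt [-0.0022  0.0008] yaw -0.226 end [0.60033797 0.12485179 0.23703471]
```

Emit:
servo_tool(rows=[{"dx": 25,"dy": -3,"dz": -0.2,"rx": 0,"ry": 0,"rz": 0,"hand": 0},{"dx": 46.3,"dy": -5,"dz": -0.2,"rx": 0,"ry": 0,"rz": 0,"hand": 0},{"dx": 46.3,"dy": -5,"dz": -0.2,"rx": 0,"ry": 0,"rz": 0,"hand": 0},{"dx": 46.3,"dy": -5,"dz": -0.2,"rx": 0,"ry": 0,"rz": 0,"hand": 0},{"dx": 46.3,"dy": -5.1,"dz": -0.2,"rx": 0,"ry": 0,"rz": 0,"hand": 0},{"dx": 46.3,"dy": -5,"dz": -0.2,"rx": 0,"ry": 0,"rz": 0,"hand": 0},{"dx": 44,"dy": -5,"dz": -0.2,"rx": 0,"ry": 0,"rz": 0,"hand": 0},{"dx": 24,"dy": -2.3,"dz": -0.2,"rx": 0,"ry": 0,"rz": 0,"hand": 0},{"dx": 0,"dy": 0,"dz": 0,"rx": 0,"ry": 0,"rz": 0,"hand": 0},{"dx": 0,"dy": 0,"dz": 0,"rx": 0,"ry": 0,"rz": 0,"hand": 0},{"dx": 0,"dy": 0,"dz": 0,"rx": 0,"ry": 0,"rz": 0,"hand": 0}])

```text
time: 9.48
eef_pos: [0.6007, 0.1239, 0.2383]
tcp_rot: [-2.459, -1.955, 0.001]
force: [0.1, 0.8, -2.0]
gripper_width: 0.0176
grasp_force: 58.8
```

```bash
python3 - <<'E'
from plan import *
o=r.get_obs();print(o["time"],o["eef_pos"],o["force"],o["moment"])
plan([.60035,.1250,.220],None,1,1,0)
E
```

```text
9.475 [0.6006623  0.123942   0.23827468] [ 0.08138831  0.75318084 -2.0052554 ] [-0.00315665  0.00347122  0.00183493]
[{"dx": 1.0, "dy": -0.5, "dz": 18.3, "rx": 0, "ry": 0, "rz": 0, "hand": 0}]
tilt [-0.0004 -0.0002] yaw -0.2271 end [0.60039298 0.12502443 0.21997452]
```

Emit:
servo_tool(rows=[{"dx": 1,"dy": -0.5,"dz": 14,"rx": 0,"ry": 0,"rz": 0,"hand": 0},{"dx": 0,"dy": 0,"dz": 13,"rx": 0,"ry": 0,"rz": 0,"hand": 0},{"dx": 0,"dy": 0,"dz": 0,"rx": 0,"ry": 0,"rz": 0,"hand": 0},{"dx": 0,"dy": 0,"dz": 0,"rx": 0,"ry": 0,"rz": 0,"hand": 0}])

```text
time: 9.98
eef_pos: [0.6004, 0.1259, 0.2115]
tcp_rot: [-2.458, -1.957, 0.0]
force: [-0.1, 0.3, -2.8]
gripper_width: 0.0171
grasp_force: 58.8
```

```bash
python3 - <<'E'
from plan import *
o=r.get_obs();print(o["time"],o["eef_pos"],o["force"],o["moment"])
im=r.capture("wrist");cv2.imwrite("pics/w6.png",im[...,::-1])
cv2.imwrite("pics/w6c.png",cv2.resize(im[150:290,200:360,::-1],None,fx=4,fy=4,interpolation=3))
plan([.60035,.1250,.2],None,1,1,0)
R=Ro.from_rotvec(o["tcp_rot"]).as_matrix()
print([np.round((proj("wrist",[.60051+R[0,0]*d,.12601+R[1,0]*d,.131])-[200,150])*4+1.5,1) for d in (0,.0108,.0225)])
E
```

```text
9.975 [0.60041428 0.12591577 0.21151843] [-0.1073061   0.29359469 -2.80127221] [-0.0333446  -0.03228063  0.00692102]
[{"dx": -1.0, "dy": 0.0, "dz": 11.8, "rx": 0, "ry": 0, "rz": 0, "hand": 0}]
tilt [0.0005 0.0001] yaw -0.226 end [0.60033651 0.12504632 0.2000349 ]
[array([324.8, 271.1]), array([324.7, 217.8]), array([324.6, 158.4])]
```

View pics/w6c.png

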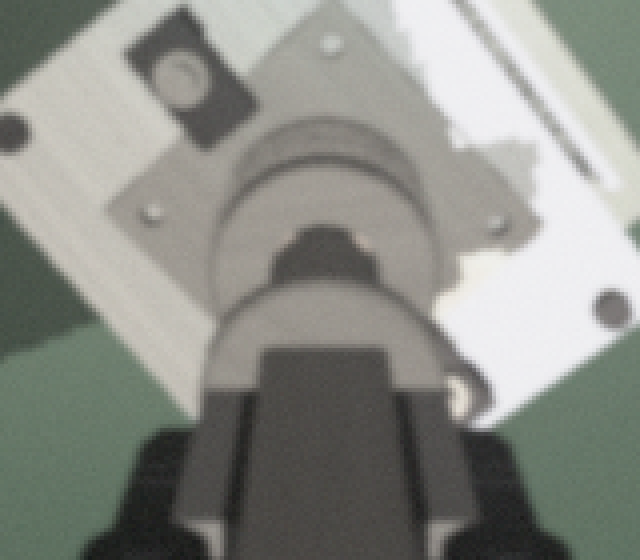

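The barrel rim spans columns 212 to 440 with its front edge at row 160, as predicted. Sideways the rod is centred; along tool x it is about 0.9 mm too far.

Emit:
servo_tool(rows=[{"dx": -0.9,"dy": 0,"dz": 3,"rx": 0,"ry": 0,"rz": 0,"hand": 0},{"dx": 0,"dy": 0,"dz": 0,"rx": 0,"ry": 0,"rz": 0,"hand": 0},{"dx": 0,"dy": 0,"dz": 0,"rx": 0,"ry": 0,"rz": 0,"hand": 0},{"dx": 0,"dy": 0,"dz": 0,"rx": 0,"ry": 0,"rz": 0,"hand": 0}])

```text
time: 10.52
eef_pos: [0.6003, 0.1251, 0.2086]
tcp_rot: [2.458, 1.957, 0.0]
force: [0.3, -0.8, -2.2]
gripper_width: 0.0169
grasp_force: 58.8
```

Emit:
servo_tool(rows=[{"dx": 0,"dy": 0,"dz": 0,"rx": 0,"ry": 0,"rz": 0,"hand": 0},{"dx": 0,"dy": 0,"dz": 0,"rx": 0,"ry": 0,"rz": 0,"hand": 0}])

```text
time: 10.78
eef_pos: [0.6003, 0.1251, 0.2085]
tcp_rot: [2.458, 1.957, -0.0]
force: [-0.0, -0.1, -2.4]
gripper_width: 0.0174
grasp_force: 58.8
```

Emit:
servo_tool(rows=[{"dx": 0,"dy": 0,"dz": 1.5,"rx": 0,"ry": 0,"rz": 0,"hand": 0},{"dx": 0,"dy": 0,"dz": 1,"rx": 0,"ry": 0,"rz": 0,"hand": 0},{"dx": 0,"dy": 0,"dz": 0.7,"rx": 0,"ry": 0,"rz": 0,"hand": 0},{"dx": 0,"dy": 0,"dz": 0,"rx": 0,"ry": 0,"rz": 0,"hand": 0}])

```text
time: 11.28
eef_pos: [0.6003, 0.1251, 0.2052]
tcp_rot: [-2.458, -1.957, 0.0]
force: [-0.1, 0.1, -1.8]
gripper_width: 0.0171
grasp_force: 58.8
```

Emit:
servo_tool(rows=[{"dx": 0,"dy": 0,"dz": 0.7,"rx": 0,"ry": 0,"rz": 0,"hand": 0},{"dx": 0,"dy": 0,"dz": 0.7,"rx": 0,"ry": 0,"rz": 0,"hand": 0},{"dx": 0,"dy": 0,"dz": 0.5,"rx": 0,"ry": 0,"rz": 0,"hand": 0}])

```text
time: 11.65
eef_pos: [0.6003, 0.1251, 0.2033]
tcp_rot: [-2.458, -1.957, 0.0]
force: [0.3, -0.4, -2.0]
gripper_width: 0.0176
grasp_force: 58.8
```

Emit:
servo_tool(rows=[{"dx": 0,"dy": 0,"dz": 0.5,"rx": 0,"ry": 0,"rz": 0,"hand": 0},{"dx": 0,"dy": 0,"dz": 0.5,"rx": 0,"ry": 0,"rz": 0,"hand": 0}])

```text
time: 11.9
eef_pos: [0.6003, 0.1251, 0.2024]
tcp_rot: [2.458, 1.957, -0.0]
force: [-0.5, -0.3, -2.4]
gripper_width: 0.0172
grasp_force: 58.8
```

Emit:
servo_tool(rows=[{"dx": 0,"dy": 0,"dz": 0.6,"rx": 0,"ry": 0,"rz": 0,"hand": 0},{"dx": 0,"dy": 0,"dz": 0.6,"rx": 0,"ry": 0,"rz": 0,"hand": 0},{"dx": 0,"dy": 0,"dz": 0.6,"rx": 0,"ry": 0,"rz": 0,"hand": 0}])

```text
time: 12.28
eef_pos: [0.6003, 0.1251, 0.2005]
tcp_rot: [-2.458, -1.957, 0.0]
force: [-0.2, 1.2, -2.7]
gripper_width: 0.0171
grasp_force: 58.8
```

Emit:
servo_tool(rows=[{"dx": 0,"dy": 0,"dz": 0.6,"rx": 0,"ry": 0,"rz": 0,"hand": 0},{"dx": 0,"dy": 0,"dz": 0.6,"rx": 0,"ry": 0,"rz": 0,"hand": 0},{"dx": 0,"dy": 0,"dz": 0.6,"rx": 0,"ry": 0,"rz": 0,"hand": 0}])

```text
time: 12.65
eef_pos: [0.6003, 0.1251, 0.1988]
tcp_rot: [2.458, 1.957, 0.0]
force: [-0.1, 0.1, -2.5]
gripper_width: 0.0171
grasp_force: 58.8
```

Emit:
servo_tool(rows=[{"dx": 0,"dy": 0,"dz": 0.6,"rx": 0,"ry": 0,"rz": 0,"hand": 0},{"dx": 0,"dy": 0,"dz": 0.6,"rx": 0,"ry": 0,"rz": 0,"hand": 0},{"dx": 0,"dy": 0,"dz": 0.6,"rx": 0,"ry": 0,"rz": 0,"hand": 0}])

```text
time: 13.02
eef_pos: [0.6003, 0.1251, 0.1969]
tcp_rot: [-2.458, -1.957, -0.0]
force: [-0.0, -0.6, -2.0]
gripper_width: 0.0174
grasp_force: 58.8
```

Emit:
servo_tool(rows=[{"dx": 0,"dy": 0,"dz": 1,"rx": 0,"ry": 0,"rz": 0,"hand": 0},{"dx": 0,"dy": 0,"dz": 1,"rx": 0,"ry": 0,"rz": 0,"hand": 0},{"dx": 0,"dy": 0,"dz": 1,"rx": 0,"ry": 0,"rz": 0,"hand": 0},{"dx": 0,"dy": 0,"dz": 1,"rx": 0,"ry": 0,"rz": 0,"hand": 0}])

```text
time: 13.52
eef_pos: [0.6003, 0.1251, 0.1929]
tcp_rot: [-2.458, -1.957, 0.0]
force: [-0.2, -0.4, -2.0]
gripper_width: 0.0175
grasp_force: 58.8
```

Emit:
servo_tool(rows=[{"dx": 0,"dy": 0,"dz": 2,"rx": 0,"ry": 0,"rz": 0,"hand": 0},{"dx": 0,"dy": 0,"dz": 2,"rx": 0,"ry": 0,"rz": 0,"hand": 0},{"dx": 0,"dy": 0,"dz": 2,"rx": 0,"ry": 0,"rz": 0,"hand": 0},{"dx": 0,"dy": 0,"dz": 2,"rx": 0,"ry": 0,"rz": 0,"hand": 0}])

```text
time: 14.02
eef_pos: [0.6003, 0.1251, 0.1848]
tcp_rot: [-2.458, -1.957, 0.0]
force: [-0.3, 0.0, -2.3]
gripper_width: 0.0173
grasp_force: 58.8
```

Emit:
servo_tool(rows=[{"dx": 0,"dy": 0,"dz": 1.5,"rx": 0,"ry": 0,"rz": 0,"hand": 0},{"dx": 0,"dy": 0,"dz": 1.5,"rx": 0,"ry": 0,"rz": 0,"hand": 0},{"dx": 0,"dy": 0,"dz": 1.5,"rx": 0,"ry": 0,"rz": 0,"hand": 0},{"dx": 0,"dy": 0,"dz": 1.5,"rx": 0,"ry": 0,"rz": 0,"hand": 0}])

```text
time: 14.52
eef_pos: [0.6003, 0.1251, 0.1789]
tcp_rot: [-2.458, -1.957, 0.0]
force: [-0.3, 0.5, -2.0]
gripper_width: 0.0171
grasp_force: 58.8
```

Well inside the bore, with no side force. Now the slow push on the insulator.

Emit:
servo_tool(rows=[{"dx": 0,"dy": 0,"dz": 1,"rx": 0,"ry": 0,"rz": 0,"hand": 0},{"dx": 0,"dy": 0,"dz": 1,"rx": 0,"ry": 0,"rz": 0,"hand": 0},{"dx": 0,"dy": 0,"dz": 1,"rx": 0,"ry": 0,"rz": 0,"hand": 0},{"dx": 0,"dy": 0,"dz": 1,"rx": 0,"ry": 0,"rz": 0,"hand": 0}])

```text
time: 15.02
eef_pos: [0.6003, 0.1251, 0.1749]
tcp_rot: [2.458, 1.957, 0.0]
force: [0.1, 0.8, 2.2]
gripper_width: 0.0174
grasp_force: 59.4
```

Emit:
servo_tool(rows=[{"dx": 0,"dy": 0,"dz": 0.8,"rx": 0,"ry": 0,"rz": 0,"hand": 0},{"dx": 0,"dy": 0,"dz": 0.8,"rx": 0,"ry": 0,"rz": 0,"hand": 0},{"dx": 0,"dy": 0,"dz": 0.8,"rx": 0,"ry": 0,"rz": 0,"hand": 0},{"dx": 0,"dy": 0,"dz": 0.8,"rx": 0,"ry": 0,"rz": 0,"hand": 0}])

```text
time: 15.52
eef_pos: [0.6006, 0.1252, 0.1729]
tcp_rot: [2.457, 1.956, 0.003]
force: [-0.4, -0.3, 5.9]
gripper_width: 0.0173
grasp_force: 60.1
```

Emit:
servo_tool(rows=[{"dx": 0,"dy": 0,"dz": 0.8,"rx": 0,"ry": 0,"rz": 0,"hand": 0},{"dx": 0,"dy": 0,"dz": 0.8,"rx": 0,"ry": 0,"rz": 0,"hand": 0},{"dx": 0,"dy": 0,"dz": 0.8,"rx": 0,"ry": 0,"rz": 0,"hand": 0},{"dx": 0,"dy": 0,"dz": 0.8,"rx": 0,"ry": 0,"rz": 0,"hand": 0}])

```text
time: 16.02
eef_pos: [0.6007, 0.1251, 0.1698]
tcp_rot: [2.457, 1.956, 0.003]
force: [-0.6, 0.6, 4.8]
gripper_width: 0.0175
grasp_force: 60.1
```

Emit:
servo_tool(rows=[{"dx": 0,"dy": 0,"dz": 0.8,"rx": 0,"ry": 0,"rz": 0,"hand": 0},{"dx": 0,"dy": 0,"dz": 0.8,"rx": 0,"ry": 0,"rz": 0,"hand": 0},{"dx": 0,"dy": 0,"dz": 0.8,"rx": 0,"ry": 0,"rz": 0,"hand": 0},{"dx": 0,"dy": 0,"dz": 0.8,"rx": 0,"ry": 0,"rz": 0,"hand": 0},{"dx": 0,"dy": 0,"dz": 0.8,"rx": 0,"ry": 0,"rz": 0,"hand": 0}])

```text
time: 16.65
eef_pos: [0.6007, 0.1252, 0.1658]
tcp_rot: [2.457, 1.956, 0.003]
force: [-1.5, -0.1, 6.3]
gripper_width: 0.0176
grasp_force: 60.2
```

Emit:
servo_tool(rows=[{"dx": 0,"dy": 0,"dz": 0.7,"rx": 0,"ry": 0,"rz": 0,"hand": 0},{"dx": 0,"dy": 0,"dz": 0.7,"rx": 0,"ry": 0,"rz": 0,"hand": 0},{"dx": 0,"dy": 0,"dz": 0.7,"rx": 0,"ry": 0,"rz": 0,"hand": 0},{"dx": 0,"dy": 0,"dz": 0.7,"rx": 0,"ry": 0,"rz": 0,"hand": 0},{"dx": 0,"dy": 0,"dz": 0.7,"rx": 0,"ry": 0,"rz": 0,"hand": 0}])

```text
time: 17.27
eef_pos: [0.6007, 0.1252, 0.1621]
tcp_rot: [2.457, 1.956, 0.003]
force: [-1.4, -0.2, 4.3]
gripper_width: 0.0171
grasp_force: 60.0
```

Emit:
servo_tool(rows=[{"dx": 0,"dy": 0,"dz": 0.5,"rx": 0,"ry": 0,"rz": 0,"hand": 0},{"dx": 0,"dy": 0,"dz": 0.5,"rx": 0,"ry": 0,"rz": 0,"hand": 0},{"dx": 0,"dy": 0,"dz": 0.5,"rx": 0,"ry": 0,"rz": 0,"hand": 0}])

```text
time: 17.65
eef_pos: [0.6005, 0.1251, 0.1599]
tcp_rot: [2.458, 1.956, 0.001]
force: [0.8, 0.8, 4.6]
gripper_width: 0.0171
grasp_force: 60.0
```

Emit:
servo_tool(rows=[{"dx": 0,"dy": 0,"dz": 0.4,"rx": 0,"ry": 0,"rz": 0,"hand": 0},{"dx": 0,"dy": 0,"dz": 0.4,"rx": 0,"ry": 0,"rz": 0,"hand": 0},{"dx": 0,"dy": 0,"dz": 0.3,"rx": 0,"ry": 0,"rz": 0,"hand": 0}])

```text
time: 18.02
eef_pos: [0.5999, 0.125, 0.1575]
tcp_rot: [-2.457, -1.956, 0.003]
force: [-0.5, -0.2, -3.3]
gripper_width: 0.0174
grasp_force: 59.0
```

Emit:
servo_tool(rows=[{"dx": 0,"dy": 0,"dz": 0.3,"rx": 0,"ry": 0,"rz": 0,"hand": 0},{"dx": 0,"dy": 0,"dz": 0.3,"rx": 0,"ry": 0,"rz": 0,"hand": 0},{"dx": 0,"dy": 0,"dz": 0.2,"rx": 0,"ry": 0,"rz": 0,"hand": 0}])

```text
time: 18.4
eef_pos: [0.6003, 0.1251, 0.1576]
tcp_rot: [-2.458, -1.957, 0.0]
force: [0.6, -0.4, -1.9]
gripper_width: 0.0172
grasp_force: 59.0
```

The load went away at about 0.158, so the insulator has dropped. Now landing the collar gently.

Emit:
servo_tool(rows=[{"dx": 0,"dy": 0,"dz": 0.3,"rx": 0,"ry": 0,"rz": 0,"hand": 0},{"dx": 0,"dy": 0,"dz": 0.3,"rx": 0,"ry": 0,"rz": 0,"hand": 0}])

```text
time: 18.65
eef_pos: [0.6003, 0.1251, 0.1571]
tcp_rot: [2.458, 1.957, 0.0]
force: [0.0, 0.3, -2.1]
gripper_width: 0.0173
grasp_force: 59.0
```

Emit:
servo_tool(rows=[{"dx": 0,"dy": 0,"dz": 0.3,"rx": 0,"ry": 0,"rz": 0,"hand": 0},{"dx": 0,"dy": 0,"dz": 0.2,"rx": 0,"ry": 0,"rz": 0,"hand": 0}])

```text
time: 18.9
eef_pos: [0.6003, 0.1251, 0.1566]
tcp_rot: [-2.458, -1.957, 0.0]
force: [-0.6, 0.0, -2.4]
gripper_width: 0.0171
grasp_force: 59.0
```

Emit:
servo_tool(rows=[{"dx": 0,"dy": 0,"dz": 0.3,"rx": 0,"ry": 0,"rz": 0,"hand": 0},{"dx": 0,"dy": 0,"dz": 0.2,"rx": 0,"ry": 0,"rz": 0,"hand": 0}])

```text
time: 19.15
eef_pos: [0.6003, 0.1251, 0.1561]
tcp_rot: [-2.458, -1.957, -0.0]
force: [-0.5, -0.6, -2.2]
gripper_width: 0.0171
grasp_force: 59.0
```

Emit:
servo_tool(rows=[{"dx": 0,"dy": 0,"dz": 0.3,"rx": 0,"ry": 0,"rz": 0,"hand": 0},{"dx": 0,"dy": 0,"dz": 0,"rx": 0,"ry": 0,"rz": 0,"hand": 0}])

```text
time: 19.4
eef_pos: [0.6003, 0.1251, 0.1557]
tcp_rot: [-2.458, -1.957, 0.0]
force: [0.2, 0.2, -2.1]
gripper_width: 0.0174
grasp_force: 59.0
```

Emit:
servo_tool(rows=[{"dx": 0,"dy": 0,"dz": 0.3,"rx": 0,"ry": 0,"rz": 0,"hand": 0},{"dx": 0,"dy": 0,"dz": 0,"rx": 0,"ry": 0,"rz": 0,"hand": 0}])

```text
time: 19.65
eef_pos: [0.6003, 0.1251, 0.1555]
tcp_rot: [-2.458, -1.957, 0.0]
force: [0.0, -0.5, -2.1]
gripper_width: 0.0177
grasp_force: 59.0
```

Emit:
servo_tool(rows=[{"dx": 0,"dy": 0,"dz": 0.4,"rx": 0,"ry": 0,"rz": 0,"hand": 0},{"dx": 0,"dy": 0,"dz": 0,"rx": 0,"ry": 0,"rz": 0,"hand": 0}])

```text
time: 19.9
eef_pos: [0.6003, 0.1251, 0.1553]
tcp_rot: [2.458, 1.957, 0.0]
force: [-0.8, 0.1, -0.7]
gripper_width: 0.0172
grasp_force: 59.2
```

Emit:
servo_tool(rows=[{"dx": 0,"dy": 0,"dz": 0.4,"rx": 0,"ry": 0,"rz": 0,"hand": 0},{"dx": 0,"dy": 0,"dz": 0,"rx": 0,"ry": 0,"rz": 0,"hand": 0}])

```text
time: 20.15
eef_pos: [0.6003, 0.1251, 0.1552]
tcp_rot: [2.458, 1.957, 0.001]
force: [-3.0, -0.6, 3.1]
gripper_width: 0.0173
grasp_force: 59.5
```

Emit:
servo_tool(rows=[{"dx": 0,"dy": 0,"dz": 0.4,"rx": 0,"ry": 0,"rz": 0,"hand": 0},{"dx": 0,"dy": 0,"dz": 0,"rx": 0,"ry": 0,"rz": 0,"hand": 0}])

```text
time: 20.4
eef_pos: [0.6003, 0.1251, 0.1552]
tcp_rot: [2.457, 1.957, 0.001]
force: [-3.0, -1.1, 6.6]
gripper_width: 0.0171
grasp_force: 60.0
```

The collar has landed exactly at the predicted height with about 8 N. Holding, then drawing out straight.

Emit:
servo_tool(rows=[{"dx": 0,"dy": 0,"dz": 0,"rx": 0,"ry": 0,"rz": 0,"hand": 0},{"dx": 0,"dy": 0,"dz": 0,"rx": 0,"ry": 0,"rz": 0,"hand": 0},{"dx": 0,"dy": 0,"dz": 0,"rx": 0,"ry": 0,"rz": 0,"hand": 0},{"dx": 0,"dy": 0,"dz": 0,"rx": 0,"ry": 0,"rz": 0,"hand": 0}])

```text
time: 20.9
eef_pos: [0.6003, 0.1252, 0.1552]
tcp_rot: [2.457, 1.957, 0.001]
force: [-4.5, -0.6, 6.8]
gripper_width: 0.0172
grasp_force: 60.0
```

```bash
python3 - <<'E'
from plan import *
o=r.get_obs();print(o["force"],o["eef_pos"])
r.capture("scene");print([(x["pixel"],x["p"]) for x in r.spot_in("scene","insulator_center")])
print("tray px",proj("scene",[.6,.126,.03]))
E
```

```text
[-4.53852655 -0.55773707  6.77019148] [0.60030783 0.12516243 0.15518452]
[]
tray px [341.19248947 236.62544027]
```

Emit:
servo_tool(rows=[{"dx": 0,"dy": 0,"dz": -2,"rx": 0,"ry": 0,"rz": 0,"hand": 0},{"dx": 0,"dy": 0,"dz": -5,"rx": 0,"ry": 0,"rz": 0,"hand": 0},{"dx": 0,"dy": 0,"dz": -10,"rx": 0,"ry": 0,"rz": 0,"hand": 0},{"dx": 0,"dy": 0,"dz": -10,"rx": 0,"ry": 0,"rz": 0,"hand": 0},{"dx": 0,"dy": 0,"dz": -10,"rx": 0,"ry": 0,"rz": 0,"hand": 0},{"dx": 0,"dy": 0,"dz": -12,"rx": 0,"ry": 0,"rz": 0,"hand": 0},{"dx": 0,"dy": 0,"dz": -15,"rx": 0,"ry": 0,"rz": 0,"hand": 0},{"dx": 0,"dy": 0,"dz": -15,"rx": 0,"ry": 0,"rz": 0,"hand": 0},{"dx": 0,"dy": 0,"dz": -5,"rx": 0,"ry": 0,"rz": 0,"hand": 0},{"dx": 0,"dy": 0,"dz": 0,"rx": 0,"ry": 0,"rz": 0,"hand": 0}])

```text
time: 22.25
eef_pos: [0.6005, 0.1252, 0.2386]
tcp_rot: [2.458, 1.957, 0.001]
force: [-0.2, -0.5, -2.6]
gripper_width: 0.0171
grasp_force: 59.0
```

```bash
python3 - <<'E'
from plan import *
o=r.get_obs();print(o["time"],o["force"],o["eef_pos"])
R=Ro.from_rotvec(o["tcp_rot"]).as_matrix()
off=(R@[.001,-.0001,0])[:2]
plan([*(np.array([.5620,-.1976])-off),.237],None,7,1,0)
E
```

```text
22.25 [-0.23875941 -0.53544199 -2.62534248] [0.60049119 0.12516224 0.23856808]
[{"dx": -46.3, "dy": 5.0, "dz": 0.2, "rx": 0, "ry": 0, "rz": 0, "hand": 0}, {"dx": -46.3, "dy": 5.0, "dz": 0.2, "rx": 0, "ry": 0, "rz": 0, "hand": 0}, {"dx": -46.3, "dy": 5.0, "dz": 0.2, "rx": 0, "ry": 0, "rz": 0, "hand": 0}, {"dx": -46.3, "dy": 5.0, "dz": 0.2, "rx": 0, "ry": 0, "rz": 0, "hand": 0}, {"dx": -46.3, "dy": 5.0, "dz": 0.2, "rx": 0, "ry": 0, "rz": 0, "hand": 0}, {"dx": -46.3, "dy": 5.0, "dz": 0.3, "rx": 0, "ry": 0, "rz": 0, "hand": 0}, {"dx": -46.4, "dy": 4.9, "dz": 0.2, "rx": 0, "ry": 0, "rz": 0, "hand": 0}]
tilt [0.0005 0.0001] yaw -0.226 end [ 0.56185668 -0.19861377  0.23702688]
```

Emit:
servo_tool(rows=[{"dx": -25,"dy": 3,"dz": 0,"rx": 0,"ry": 0,"rz": 0,"hand": 0},{"dx": -46.3,"dy": 5,"dz": 0.2,"rx": 0,"ry": 0,"rz": 0,"hand": 0},{"dx": -46.3,"dy": 5,"dz": 0.2,"rx": 0,"ry": 0,"rz": 0,"hand": 0},{"dx": -46.3,"dy": 5,"dz": 0.2,"rx": 0,"ry": 0,"rz": 0,"hand": 0},{"dx": -46.3,"dy": 5,"dz": 0.2,"rx": 0,"ry": 0,"rz": 0,"hand": 0},{"dx": -46.3,"dy": 5,"dz": 0.3,"rx": 0,"ry": 0,"rz": 0,"hand": 0},{"dx": -43.7,"dy": 4.5,"dz": 0.2,"rx": 0,"ry": 0,"rz": 0,"hand": 0},{"dx": -24,"dy": 2.4,"dz": 0.2,"rx": 0,"ry": 0,"rz": 0,"hand": 0},{"dx": 0,"dy": 0,"dz": 20,"rx": 0,"ry": 0,"rz": 0,"hand": 0},{"dx": 0,"dy": 0,"dz": 30,"rx": 0,"ry": 0,"rz": 0,"hand": 0},{"dx": 0,"dy": 0,"dz": 30,"rx": 0,"ry": 0,"rz": 0,"hand": 0},{"dx": 0,"dy": 0,"dz": 5,"rx": 0,"ry": 0,"rz": 0,"hand": 0}])

```text
time: 23.75
eef_pos: [0.5603, -0.1982, 0.1491]
tcp_rot: [-2.455, -1.954, 0.004]
force: [-1.0, -0.2, -1.9]
gripper_width: 0.0173
grasp_force: 59.1
```

Emit:
servo_tool(rows=[{"dx": 0,"dy": 0,"dz": 0,"rx": 0,"ry": 0,"rz": 0,"hand": 0},{"dx": 0,"dy": 0,"dz": 0,"rx": 0,"ry": 0,"rz": 0,"hand": 0}])

```text
time: 24.0
eef_pos: [0.5622, -0.1988, 0.1532]
tcp_rot: [2.456, 1.956, 0.002]
force: [-0.5, 0.2, -2.2]
gripper_width: 0.017
grasp_force: 59.1
```

```bash
python3 - <<'E'
from plan import *
o=r.get_obs();print(o["time"],o["force"],o["eef_pos"])
im=r.capture("wrist");cv2.imwrite("pics/w7c.png",cv2.resize(im[150:290,200:360,::-1],None,fx=4,fy=4,interpolation=3))
R=Ro.from_rotvec(o["tcp_rot"]).as_matrix()
off=(R@[.001,-.0001,0])[:2]
plan([*(np.array([.5620,-.1976])-off),.144],None,1,1,0)
print(np.round((proj("wrist",[.562,-.1976,.066])-[200,150])*4+1.5,1))
E
```

```text
24.0 [-0.46896187  0.15753023 -2.20476057] [ 0.56218836 -0.19882038  0.15324785]
[{"dx": 0.1, "dy": -0.4, "dz": 9.2, "rx": 0, "ry": 0, "rz": 0, "hand": 0}]
tilt [ 0.0019 -0.0007] yaw -0.226 end [ 0.56186986 -0.19864209  0.14401019]
[322.  256.2]
```

Aligned within 0.4 mm and the hole has 2 mm play, so I'll lower it.

Emit:
servo_tool(rows=[{"dx": 0.1,"dy": -0.4,"dz": 8,"rx": 0,"ry": 0,"rz": 0,"hand": 0},{"dx": 0,"dy": 0,"dz": 4,"rx": 0,"ry": 0,"rz": 0,"hand": 0},{"dx": 0,"dy": 0,"dz": 2,"rx": 0,"ry": 0,"rz": 0,"hand": 0},{"dx": 0,"dy": 0,"dz": 2,"rx": 0,"ry": 0,"rz": 0,"hand": 0},{"dx": 0,"dy": 0,"dz": 2,"rx": 0,"ry": 0,"rz": 0,"hand": 0},{"dx": 0,"dy": 0,"dz": 2,"rx": 0,"ry": 0,"rz": 0,"hand": 0}])

```text
time: 24.8
eef_pos: [0.5613, -0.1985, 0.1317]
tcp_rot: [2.458, 1.957, 0.0]
force: [0.1, 0.4, -1.9]
gripper_width: 0.0172
grasp_force: 59.2
```

Emit:
servo_tool(rows=[{"dx": 0,"dy": 0,"dz": 6,"rx": 0,"ry": 0,"rz": 0,"hand": 0},{"dx": 0,"dy": 0,"dz": 8,"rx": 0,"ry": 0,"rz": 0,"hand": 0},{"dx": 0,"dy": 0,"dz": 8,"rx": 0,"ry": 0,"rz": 0,"hand": 0},{"dx": 0,"dy": 0,"dz": 8,"rx": 0,"ry": 0,"rz": 0,"hand": 0},{"dx": 0,"dy": 0,"dz": 6,"rx": 0,"ry": 0,"rz": 0,"hand": 0},{"dx": 0,"dy": 0,"dz": 3,"rx": 0,"ry": 0,"rz": 0,"hand": 0},{"dx": 0,"dy": 0,"dz": 0,"rx": 0,"ry": 0,"rz": 0,"hand": 0}])

```text
time: 25.68
eef_pos: [0.5612, -0.1985, 0.0927]
tcp_rot: [-2.458, -1.957, 0.0]
force: [-0.2, 0.3, -2.5]
gripper_width: 0.0174
grasp_force: 59.2
```

Emit:
servo_tool(rows=[{"dx": 0,"dy": 0,"dz": 1.5,"rx": 0,"ry": 0,"rz": 0,"hand": 0},{"dx": 0,"dy": 0,"dz": 1,"rx": 0,"ry": 0,"rz": 0,"hand": 0},{"dx": 0,"dy": 0,"dz": 1,"rx": 0,"ry": 0,"rz": 0,"hand": 0},{"dx": 0,"dy": 0,"dz": 1,"rx": 0,"ry": 0,"rz": 0,"hand": 0},{"dx": 0,"dy": 0,"dz": 0,"rx": 0,"ry": 0,"rz": 0,"hand": 0}])

```text
time: 26.3
eef_pos: [0.5612, -0.1985, 0.0882]
tcp_rot: [-2.458, -1.957, 0.0]
force: [-0.7, -0.7, -3.0]
gripper_width: 0.0174
grasp_force: 59.2
```

Emit:
servo_tool(rows=[{"dx": 0,"dy": 0,"dz": 0.5,"rx": 0,"ry": 0,"rz": 0,"hand": 0},{"dx": 0,"dy": 0,"dz": 0.5,"rx": 0,"ry": 0,"rz": 0,"hand": 0},{"dx": 0,"dy": 0,"dz": 0,"rx": 0,"ry": 0,"rz": 0,"hand": 0}])

```text
time: 26.68
eef_pos: [0.5613, -0.1985, 0.0875]
tcp_rot: [2.458, 1.957, 0.0]
force: [-0.9, 0.1, -1.0]
gripper_width: 0.0175
grasp_force: 59.5
```

The collar is down. Releasing and backing off.

Emit:
servo_tool(rows=[{"dx": 0,"dy": 0,"dz": 0.3,"rx": 0,"ry": 0,"rz": 0,"hand": 0},{"dx": 0,"dy": 0,"dz": 0,"rx": 0,"ry": 0,"rz": 0,"hand": 0.25},{"dx": 0,"dy": 0,"dz": 0,"rx": 0,"ry": 0,"rz": 0,"hand": 0.4},{"dx": 0,"dy": 0,"dz": 0,"rx": 0,"ry": 0,"rz": 0,"hand": 0.6},{"dx": 0,"dy": 0,"dz": 0,"rx": 0,"ry": 0,"rz": 0,"hand": 0.6},{"dx": 0,"dy": 0,"dz": -10,"rx": 0,"ry": 0,"rz": 0,"hand": 0.6},{"dx": 0,"dy": 0,"dz": -30,"rx": 0,"ry": 0,"rz": 0,"hand": 0.6},{"dx": 0,"dy": 0,"dz": -40,"rx": 0,"ry": 0,"rz": 0,"hand": 0.6},{"dx": 0,"dy": 0,"dz": -40,"rx": 0,"ry": 0,"rz": 0,"hand": 0.6},{"dx": 0,"dy": 0,"dz": -20,"rx": 0,"ry": 0,"rz": 0,"hand": 0.6},{"dx": 0,"dy": 0,"dz": 0,"rx": 0,"ry": 0,"rz": 0,"hand": 0.6},{"dx": 0,"dy": 0,"dz": 0,"rx": 0,"ry": 0,"rz": 0,"hand": 0.6}])

```text
time: 28.18
eef_pos: [0.5611, -0.1984, 0.226]
tcp_rot: [-2.457, -1.956, 0.001]
force: [0.2, 0.1, 0.2]
gripper_width: 0.0511
grasp_force: 0.0
```

```bash
python3 - <<'E'
from plan import *
o=r.get_obs();print(o["time"],o["eef_pos"],o["gripper_width"])
w=r.capture("wrist");s=r.capture("scene")
cv2.imwrite("pics/f.png",np.hstack([cv2.resize(w[100:380,180:400],None,fx=1.3,fy=1.3)[:364],cv2.resize(s[180:310,200:400],(500,364),interpolation=3)])[...,::-1])
E
```

```text
28.175 [ 0.56109523 -0.1984144   0.22604976] 0.05105803238311278
```

View pics/f.png

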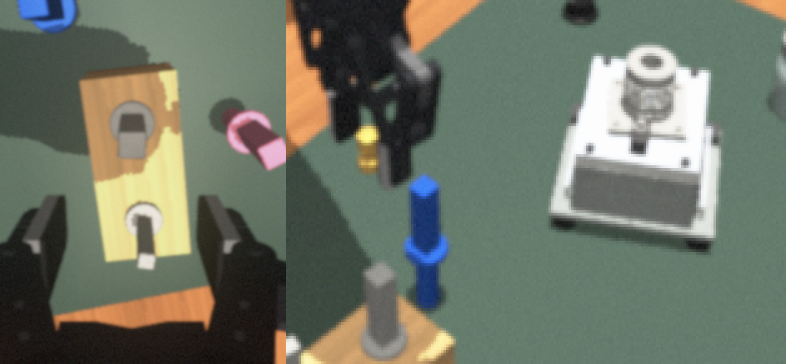

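The thick rod stands upright in its hole with its collar on the wood, (130,120), and the gripper is clear. The connector and the bystanders are where they were.

```bash
python3 -c "
from rig import r
print(r.sign_off())"
```

```text
the job is handed in; nothing more can be done
None
```

The job is handed in: the thick rod went through the bore until its collar rested on the connector at about 9 N, and it now stands released in its hole; the insulator dropped by the force reading (push load gone about 2 mm before the collar landed), but no camera could see it in the tray.

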